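# Hold a picture-frame corner true with the carpenter's square

### The arm

A 6-joint arm with a two-finger parallel gripper is mounted at the origin on the work surface. World frame = base frame: x ahead of the robot, y to its left, z up, the work surface at z = 0. Lengths are in m, angles in rad, forces in N, time in s.
With the tool pointing down it reaches from about 0.3 to 0.75 m from the base axis. Payload 8.5 kg.
Tool frame: the origin (TCP) lies at the very end of the fingers, on their centre line; the grasp point (between the pads) lies 19 mm behind it (grip_depth is the distance from the TCP to the grasp point, in m); z points along the fingers, y is the direction in which the jaws open and shut (so a half turn about z gives the same grasp; the last joint's range is limited). The gripper opens to 85 mm and grips with 20 to 120 N. Pads are 22 mm wide; open, the fingers measure 114 mm over their backs; the gripper's body (76 mm by 85 mm) begins 54 mm behind the grasp point. The pads swing forward as they close: fully open they stand 13 mm farther back than shut.
Start: joints at [-1.327, 0.381, 1.297, -0, 1.464, -0.215], TCP at [0.244, -0.493, 0.231] pointing down, gripper open.
Joint ranges: [-3.11, 3.11], [-0.89, 2.33], [0.22, 2.48], [-1.42, 4.56], [0.17, 2.85], [-2.88, 2.88]. Speed limits (rad/s): [2.39, 2.39, 3.14, 3.14, 3.14, 3.14].

### API

Orientations are given as a unit quaternion [x, y, z, w].
In Python, from plant import observe, snapshot, close_job, look_for, place_of, grip_depth gives the robot as it stands.
- The arm moves only by the tool send_rows, never from a script. Its argument "increments" is a list of rows, each an object with "claw": the closure, from -1 (fully open) to 1 (shut); "translation": the shift along the tool's x, y, z in mm, a list of three; "twist": the turn, a rotation vector about the tool's x, y, z in rad, a list of three. In form: [{"claw": claw, "translation": [x, y, z], "twist": [wx, wy, wz]}, ...]. A call has 1 to 20 rows; each row is the pose to reach, as a shift and turn from the pose commanded when the call began, along the tool's axes at that moment; what a row does not reach only later rows make up. A row lasts 1/10 s, in which the tool goes at most 50 mm and 8.59 degrees, less where a joint would pass 70% of its speed; a pose out of reach is approached as far as the arm can. A call with a gripper value outside its range is refused whole. The fingers move at their own pace and stop on an object; the grip force is fixed at half the most. Time passes only in rows, so rows that repeat a pose let the fingers close. It gives the time, the measured TCP pose, the force and the opening at its end, in the units of the state.
- observe(): the state, without advancing time (a new reading comes with each control period).
- snapshot(name): name is "side" or "top" or "wrist"; returns a dict with "pixels" (420x560x3 uint8, blue, green, red), "camera_matrix" (3x3 intrinsics, pixels), "dist_coeffs" ([k1, k2, p1, p2, k3] as OpenCV has them; the pictures are not rectified), "origin" and "orientation" of the camera in the world. Camera axes: x right, y down, z forward; pixel columns grow to the right and rows downward; lengths in m; the calibration is good to about 2 mm. A picture is of the moment at which its call begins. There is no depth.
- close_job(): hands the job in, once; it reports no verdict.
Trained networks look in the newest picture that a camera, given by its name, has taken for a name from the list of things; names that differ only in an ending like _2 or _b are one class to them, and where a whole thing is asked for, a point or a joint stands for the part that bears it (a point fixed in the world has none). Each returns a list of dicts, best first, with "score" (0 to 1); they miss things now and then, are a little off and sometimes report something else, mostly with a low value. They report only what shows in the picture. A call takes as long as a camera call. They do not tell look-alikes from the thing itself.
- look_for(camera, target): "extent" ([centre column, centre row, width, height] in pixels, round what is visible of it).
- place_of(camera, target): "xy" ([column, row] in pixels: a listed point, or the origin of a listed thing).
The state is a dict: "time_s": time; "qpos": joint angles; "qvel": joint speeds; "effort": joint torques, N m; "ee_pos": TCP position; "tool_rot": TCP orientation; "force": force on the tool from outside, world axes, zero at the start; "ft_torque": the same for the moment, N m; "opening": opening from 0.0 (shut) to 1.0 (fully open).
Only numpy, scipy, OpenCV 4.12 (cv2) and the standard library are available. Lean on these libraries where they do the work, as an engineer would, in place of code of your own. Each camera call takes 0.05 s, during which the arm holds its last target.

### The job

Pick up the steel carpenter's square by its blue handle and, keeping it flat, press its heel fully home into the inner corner of the half-built picture frame, so that one leg's outer edge lies along the fixed rail and the other leg pushes the sprung, inward-leaning rail out square. Finish while still gripping the square and pressing it lightly against both rails: do not let go, as the sprung rail must be held at its right angle. Leave the other things on the worktop where they stand.

Things in the scene. Friction and masses are not known exactly. Their poses are not given: they have to be found in the camera images.
- square: flat L-shaped steel carpenter's square with a blue handle, about 0.3 kg. Origin: underside of the heel (outer corner, where the two outer edges meet). Its legs run along +x and +y from the heel, each 130 mm long, 24 wide, 12 thick; the outer edges are its faces y=0 and x=0. A 10 mm high diagonal brace between the legs carries the handle.
- square_handle (a point): grip point inside the upright blue handle bar of the square, at x=50, y=50, z=40 mm of the square, same axes. The bar is 62 mm long along the square's (1,-1) diagonal and 18 mm wide across it, along (1,1), which points away from the heel; its flat sides are free from 12 to 56 mm above the underside
- frame: picture frame corner on a 200 x 200 x 12 mm plywood board fixed to the worktop. Origin: on the worktop, below the INNER corner; +x runs along the fixed rail, +y along the other when square; board from -30 to 170 in x, y. Fixed corner post: inner face x=0, y -22 to 29, 36 tall above the board. When home, the square's axes coincide with these, its underside 12 mm or a little more up
- fixed_rail (a point): middle of the top inner edge of the fixed dark rail: x=82.5, y=0, z=48 mm of the frame, same axes. That rail is 165 long, 22 thick, 36 mm tall above the board; its inner face is the plane y=0 of the frame from x=0 to 165 mm, the rail lying on the -y side
- swing_rail (a point): top inner edge at the free end of the paler swinging rail (134 long, 22 thick, 36 mm tall), which turns with it. It pivots on an upright sprung pin whose axis is at x=0, y=30 mm of the frame, 135 mm from this point along the rail (its y axis); its inner face is its plane x=0, the rail lying on its -x side
- stud (a joint): angle of the swinging rail, rad: 0 = exactly square to the fixed rail, positive = leaning inwards, its free end over the board towards the fixed rail. It can travel from -0.08 to 0.24. A weak spring makes it lean in by about 0.16 and brings it back there when let go; at its free end about 2 to 3 N hold it at 0
- honey: closed amber honey jar, 72 mm wide, 170 tall; a bystander, origin at the centre of its underside
- mug: blue mug, 80 mm wide, 90 tall; a bystander, origin at the centre of its underside
- tape: yellow roll of tape lying flat, 64 mm wide, 19 high; a bystander, origin at the centre of its underside
- candle: cream pillar candle, 68 mm wide, 82 tall; a bystander, origin at the centre of its underside
- glue: upright glue stick with blue cap, 30 mm wide, 93 tall; a bystander, origin at the centre of its underside
- toy: small round red toy figure, 56 mm wide, 48 tall; a bystander, origin at the centre of its underside
Not all that is in view belongs to the job. What is shaped like the square but purple is not meant.

How it is judged:
By the outcome, as a careful person would: the job done as asked, in the order asked, and still so for the second after the job is handed in, while the arm keeps its last pose, push and grip.
It also fails if it takes over 42 s, if anything falls off the work surface, if the arm or the gripper's body presses on something with over 40 N, if the wrist force passes 120 N, or if a joint passes its speed limit or range.

## Working session

There is one attempt and no reset: what is moved stays moved. The work goes in short steps, Python scripts to look and compute and a tool call to move; the robot and the scene stay as the last step left them, time stands still between calls to the robot, and variables do not carry over. Pictures are saved under pics/ and viewed, and the job is handed in when it is done.

Besides the shell and the picture viewer there is one more tool, called as a command line: name --argument value ..., lists and objects as JSON in quotes. send_rows: Moves the arm, as the interface text tells. Its arguments: {"type":"object","properties":{"increments":{"type":"array","items":{"type":"object","properties":{"claw":{"type":"number"},"translation":{"type":"array","items":{"type":"number"}},"twist":{"type":"array","items":{"type":"number"}}}}}},"required":["increments"]}

```bash
mkdir -p pics; ls
python3 - <<'E'
from plant import *
import cv2
s=observe(); print(s); print(grip_depth)
for n in ("side","top","wrist"):
    d=snapshot(n); cv2.imwrite(f"pics/{n}0.png",d["pixels"]); print(n,d["camera_matrix"],d["dist_coeffs"],d["origin"],d["orientation"])
    for t in ("square","square_handle","fixed_rail","swing_rail","frame"):
        print(t,[(p["score"],p["xy"]) for p in place_of(n,t)][:3])
E
```

```text
pics
{'time_s': 0.0, 'qpos': array([-1.32729698e+00,  3.81233095e-01,  1.29825375e+00, -3.78705073e-06,
        1.46361767e+00, -2.15301652e-01]), 'qvel': array([-1.54240001e-03, -5.85701201e-04,  3.61836073e-06,  1.36988560e-03,
        1.49483413e-04,  6.59798281e-04]), 'effort': array([-6.89846838e-04, -4.48468602e+01, -2.31279624e+01, -2.30844380e-04,
        4.81683572e-03, -2.90517801e-05]), 'ee_pos': array([ 0.24350457, -0.49283328,  0.23069423]), 'tool_rot': array([ 9.73802568e-01,  2.27393905e-01, -1.25396829e-05, -7.55826420e-04]), 'force': array([0.04000554, 0.78654398, 0.64815483]), 'ft_torque': array([ 0.03382396,  0.01535183, -0.00876968]), 'opening': 0.9977285727691134}
0.0187
side [[524.10159059   0.         278.91035138]
 [  0.         524.10159059 213.00919162]
 [  0.           0.           1.        ]] [0.05836418 0.         0.         0.         0.        ] [0.01525339 0.68216017 1.10619191] [-0.3031654   0.88841391 -0.32928915  0.1018829 ]
square [(0.74, [186.0, 297.0]), (0.64, [294.5, 369.4])]
square_handle [(0.96, [208.6, 306.8]), (0.62, [266.5, 350.2])]
fixed_
[... 310 characters left out ...]
         0.        ] [ 0.42771657 -0.00409288  1.04684193] [-0.70459197  0.70689079 -0.04096243  0.04666515]
square [(0.63, [175.6, 203.2]), (0.63, [183.6, 320.6])]
square_handle [(0.7, [171.7, 297.6]), (0.65, [174.0, 225.2]), (0.17, [361.4, 228.9])]
fixed_rail [(0.74, [304.4, 201.0])]
swing_rail [(0.45, [173.6, 225.0])]
frame [(0.88, [327.2, 182.0])]
wrist [[292.86870827   0.         276.10154131]
 [  0.         292.86870827 208.78681791]
 [  0.           0.           1.        ]] [-0.06012839  0.          0.          0.          0.        ] [ 0.30564941 -0.46250801  0.3744553 ] [ 0.84118703 -0.52238747 -0.0736975   0.11867769]
square []
square_handle []
fixed_rail []
swing_rail []
frame []
```

View pics/top0.png

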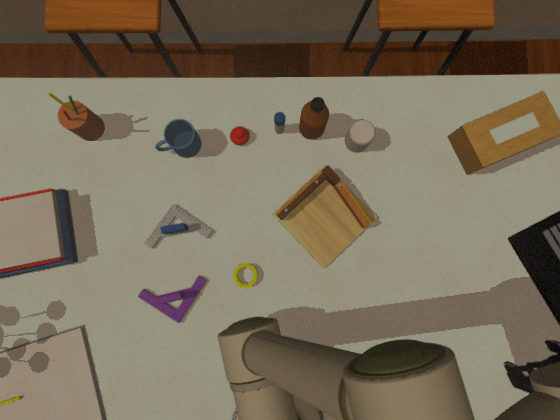

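View pics/side0.png

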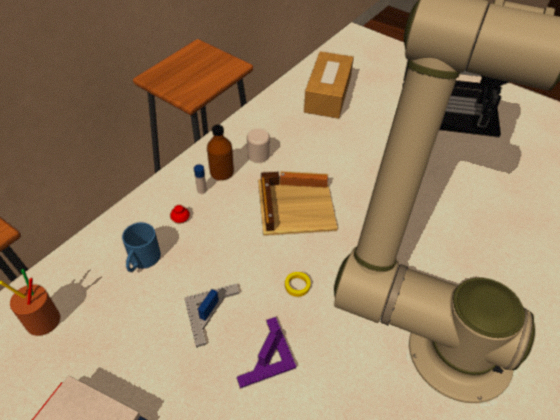

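The top view shows two candidates. One is the steel square with a blue handle: heel about (175,206), handle about (174,228). The other is the purple look-alike: heel about (183,320), handle about (172,297). I choose the steel/blue one and will check it in a close crop. In the frame, the dark fixed rail runs lower-left from the corner at about (325,175), and the pale swing rail runs lower-right.

Run:
```python
import cv2,numpy as np
a=cv2.imread("pics/top0.png")
c1=cv2.resize(a[190:260,135:225],None,fx=6,fy=6,interpolation=cv2.INTER_CUBIC)
cv2.imwrite("pics/c1.png",c1)
c2=cv2.resize(a[155:275,265:385],None,fx=5,fy=5,interpolation=cv2.INTER_CUBIC)
cv2.imwrite("pics/c2.png",c2)
b=cv2.imread("pics/side0.png")
cv2.imwrite("pics/c3.png",cv2.resize(b[275:355,175:255],None,fx=6,fy=6,interpolation=cv2.INTER_CUBIC))
cv2.imwrite("pics/c4.png",cv2.resize(b[160:245,250:350],None,fx=6,fy=6,interpolation=cv2.INTER_CUBIC))
```

```text
(no output)
```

View pics/c1.png

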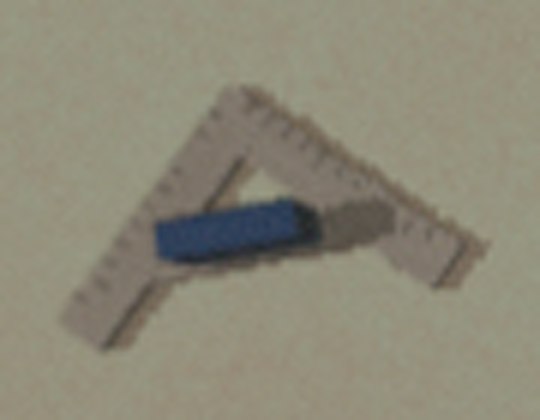

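View pics/c2.png

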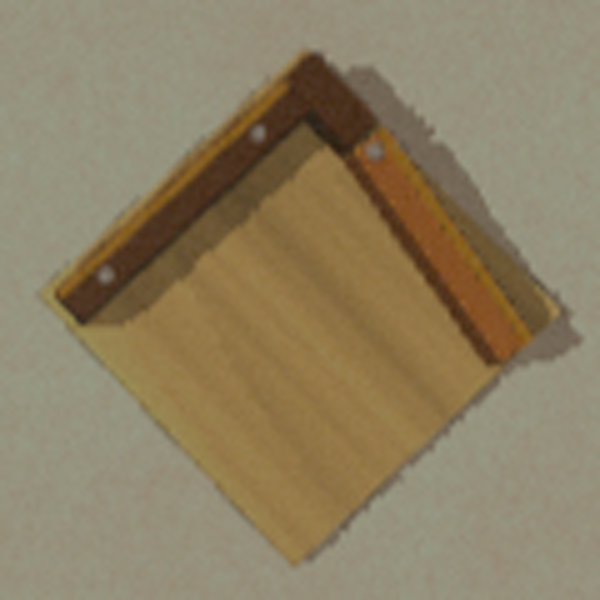

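View pics/c3.png

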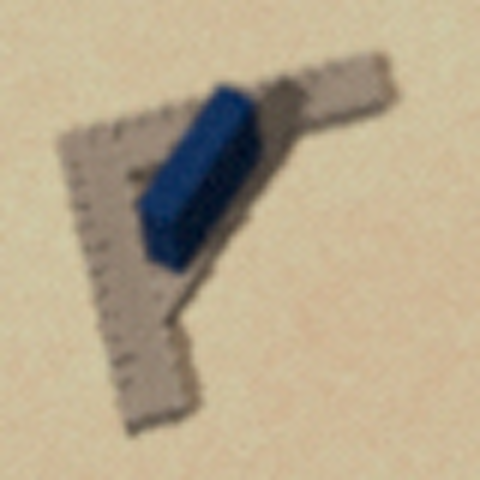

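View pics/c4.png

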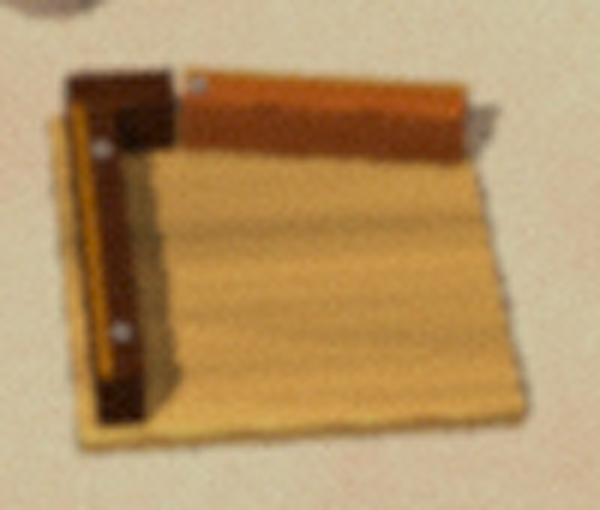

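```bash
cat > h.py <<'E'
import cv2,numpy as np,pickle
from scipy.spatial.transform import Rotation as R
from scipy.optimize import least_squares
def proj(cam,P):
    P=np.atleast_2d(P).astype(float)
    Rc=R.from_quat(cam["orientation"]).as_matrix()
    X=(P-cam["origin"])@Rc
    return cv2.projectPoints(X,np.zeros(3),np.zeros(3),np.array(cam["camera_matrix"]),np.array(cam["dist_coeffs"]))[0][:,0]
def ray(cam,uv):
    n=cv2.undistortPoints(np.array([[uv]],float),np.array(cam["camera_matrix"]),np.array(cam["dist_coeffs"]))[0,0]
    return R.from_quat(cam["orientation"]).as_matrix()@np.array([n[0],n[1],1.])
def atz(cam,uv,z):
    d=ray(cam,uv); o=np.array(cam["origin"]); return o+d*(z-o[2])/d[2]
def tw(p,L,z0=0):
    L=np.atleast_2d(L)/1000.; c,s=np.cos(p[2]),np.sin(p[2])
    return np.c_[p[0]+c*L[:,0]-s*L[:,1],p[1]+s*L[:,0]+c*L[:,1],L[:,2]+z0]
def crop(uv,off,s): return [(np.array(uv)[:,i]+.5)/s-.5+off[i] for i in (0,1)]
def fit(obs,p0,dz=0):
    # obs: list of (cam, local pts, uv)
    f=lambda p: np.concatenate([(proj(c,tw(p,L,dz))-uv).ravel() for c,L,uv in obs])
    r=least_squares(f,p0,loss="soft_l1"); return r.x,f(r.x).reshape(-1,2)
SQ={"heel":(0,0,12),"xo":(130,0,12),"xi":(130,24,12),"yo":(0,130,12),"yi":(24,130,12)}
BD=[(-30,-30,12),(170,-30,12),(170,170,12),(-30,170,12)]
def snap(n,f):
    from plant import snapshot
    d=snapshot(n); cv2.imwrite(f,d["pixels"]); d=dict(d); px=d.pop("pixels"); pickle.dump(d,open(f+".pkl","wb")); return d,px
def draw(img,cam,pts,col,closed=True):
    q=proj(cam,pts); cv2.polylines(img,[np.round(q*16).astype(int)],closed,col,1,cv2.LINE_AA,4)
def sqpts(p,z=0.012):
    return tw(p,[(0,0,0),(130,0,0),(130,24,0),(24,24,0),(24,130,0),(0,130,0)],z)
E
python3 - <<'E'
from h import *
t,pt=snap("top","pics/t1.png"); s,ps=snap("side","pics/s1.png")
k=["heel","xo","xi","yo","yi"]
L=[SQ[i] for i in k]
u1=np.array(crop([(240,88),(60,318),(103,348),(465,240),(433,285)],(135,190),6)).T
u2=np.array(crop([(62,135),(128,424),(190,400),(375,55),(385,98)],(175,275),6)).T
p,r=fit([(t,L,u1),(s,L,u2)],[.43,.28,2.3]); print("sq",p,r.round(1).tolist())
for n,o in (("t",[(t,L,u1)]),("s",[(s,L,u2)])): print(fit(o,p)[0])
v1=np.array(crop([(40,293),(295,565),(558,312)],(265,155),5)).T
v2=np.array(crop([(52,118),(79,435),(525,412)],(250,160),6)).T
ob=[(t,BD[1:],v1),(s,BD[:3],v2)]
f,r=fit(ob,[.5,-.12,2.3]); print("fr",f,r.round(1).tolist())
for o in ob: print(fit([o],f)[0])
def sw(p,a):
    # swing rail frame
    c,s_=np.cos(-a),np.sin(-a)
    pts=[]
    for x,y in ((0,1),(0,135),(-22,135),(-22,1)):
        pts.append((c*x-s_*y, 30+s_*x+c*y,48))
    return tw(p,pts)
for c,px,n in ((t,pt,"t"),(s,ps,"s")):
    img=px.copy()
    draw(img,c,sqpts(p),(0,0,255)); draw(img,c,tw(f,BD),(0,0,255))
    draw(img,c,tw(f,[(0,0,48),(165,0,48),(165,-22,48),(0,-22,48)]),(0,255,0))
    draw(img,c,sw(f,.16),(255,255,0))
    u,v=proj(c,tw(f,(70,70,12)))[0].astype(int); 
    a=cv2.resize(img[v-65:v+65,u-65:u+65],(560,560),interpolation=cv2.INTER_CUBIC); cv2.imwrite(f"pics/o{n}.png",a)
print(tw(p,(50,50,40)), tw(f,(50,50,52)))
E
```

```text
sq [0.58099819 0.28035551 2.53702737] [[-1.3, -0.9], [-0.2, 0.5], [-0.2, 0.6], [0.3, 0.9], [0.4, 0.8], [-0.8, -0.5], [-0.3, -0.6], [-0.1, 0.3], [-0.3, -1.1], [0.6, -0.2]]
[0.58231133 0.27995781 2.53647816]
[0.57990746 0.28080351 2.53650347]
fr [ 0.64670218 -0.13299873  2.31371045] [[-0.3, -0.2], [-0.1, 0.5], [1.4, 0.0], [-0.6, -0.6], [-0.1, 0.7], [0.1, 0.0]]
[ 0.64698858 -0.13178429  2.31773053]
[ 0.64632322 -0.13424108  2.3082597 ]
[[0.51144051 0.26763827 0.04      ]] [[ 0.5760553  -0.12999556  0.052     ]]
```

```bash
python3 -c "
import cv2,numpy as np
cv2.imwrite('pics/o1.png',cv2.resize(np.hstack([cv2.imread('pics/ot.png'),cv2.imread('pics/os.png')]),(800,400)))"
```

```text
(no output)
```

View pics/o1.png

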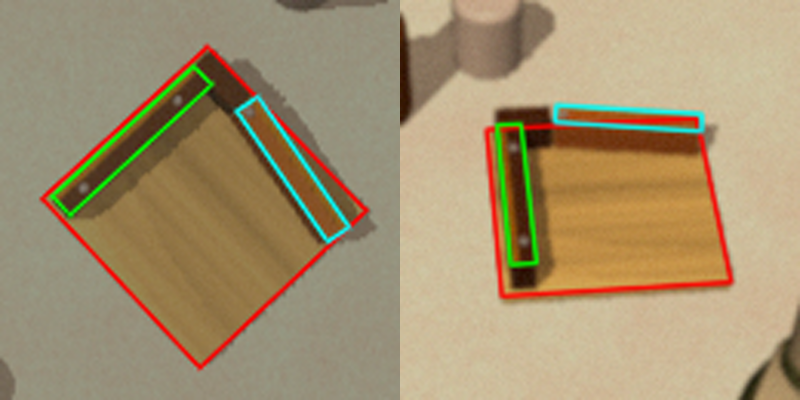

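```bash
cat >> h.py <<'E'
def toolmove(target_pos,xang,st):
    "rows: shift in tool axes (mm) and twist rotvec for a down tool with its x at world angle xang"
    Rt=R.from_quat(st["tool_rot"]); 
    Rg=R.from_matrix(np.array([[np.cos(xang),np.sin(xang),0],[np.sin(xang),-np.cos(xang),0],[0,0,-1]]))
    d=Rt.inv().apply(np.array(target_pos)-st["ee_pos"])*1000
    return d.round(1),(Rt.inv()*Rg).as_rotvec().round(4)
E
python3 - <<'E'
from h import *
from plant import *
st=observe()
c=pickle.load(open("pics/t1.png.pkl","rb"))
d,px=snap("wrist","pics/w1.png")
Rt=R.from_quat(st["tool_rot"]); Rc=R.from_quat(d["orientation"])
print("cam in tool",Rt.inv().apply(d["origin"]-st["ee_pos"]),"axes",(Rt.inv()*Rc).as_matrix().round(3))
for nm,p,xa in (("frame",(.576,-.130,.25),1.528),("sq",(.511,.2676,.15),1.751)): print(nm,toolmove(p,xa,st))
E
```

```text
cam in tool [ 6.92332877e-02  5.69201864e-05 -1.43149884e-01] axes [[ 0.001 -0.961 -0.277]
 [ 1.     0.001  0.   ]
 [-0.    -0.277  0.961]]
frame (array([ 458.9, -178.3,  -18.7]), array([-0.    ,  0.    , -1.0692]))
sq (array([ 576.7, -563.6,   81.3]), array([-0.    ,  0.    , -1.2922]))
```

send_rows --increments '[{"claw": -1,"translation": [46,-18,-2],"twist": [0,0,-0.107]},{"claw": -1,"translation": [92,-36,-4],"twist": [0,0,-0.214]},{"claw": -1,"translation": [138,-54,-6],"twist": [0,0,-0.321]},{"claw": -1,"translation": [184,-72,-8],"twist": [0,0,-0.428]},{"claw": -1,"translation": [230,-89,-10],"twist": [0,0,-0.535]},{"claw": -1,"translation": [276,-107,-12],"twist": [0,0,-0.642]},{"claw": -1,"translation": [322,-125,-14],"twist": [0,0,-0.749]},{"claw": -1,"translation": [368,-143,-16],"twist": [0,0,-0.856]},{"claw": -1,"translation": [414,-161,-18],"twist": [0,0,-0.963]},{"claw": -1,"translation": [459,-178,-19],"twist": [0,0,-1.069]},{"claw": -1,"translation": [459,-178,-19],"twist": [0,0,-1.069]},{"claw": -1,"translation": [459,-178,-19],"twist": [0,0,-1.069]},{"claw": -1,"translation": [459,-178,-19],"twist": [0,0,-1.069]}]'

```text
time_s: 2.35
ee_pos: [0.5757, -0.131, 0.2503]
tool_rot: [0.723, 0.691, -0.0, -0.0]
force: [-1.1, -0.7, -0.3]
opening: 1.001
```

Run:
```python
from h import *
from plant import *
d,px=snap("wrist","pics/w2.png")
img=px.copy()
f=[ 0.64670218,-0.13299873,2.31371045]
draw(img,d,tw(f,BD),(0,0,255)); draw(img,d,tw(f,[(0,0,48),(165,0,48),(165,-22,48),(0,-22,48)]),(0,255,0))
cv2.imwrite("pics/w2o.png",img)
for t in ("fixed_rail","swing_rail","frame"): print(t,place_of("wrist",t))
st=observe(); print(st["time_s"],st["ee_pos"])
```

```text
fixed_rail [{'xy': [288.3, 134.2], 'score': 0.94}, {'xy': [444.6, 74.5], 'score': 0.65}]
swing_rail [{'xy': [232.7, 261.5], 'score': 0.83}]
frame [{'xy': [332.0, 176.1], 'score': 0.89}]
2.55 [ 0.5757702  -0.13120372  0.25053283]
```

View pics/w2o.png

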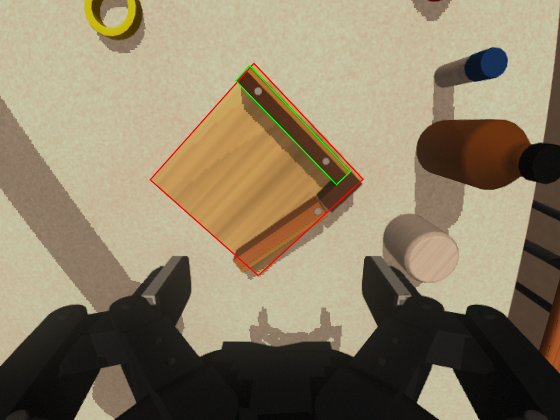

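View pics/w2.png

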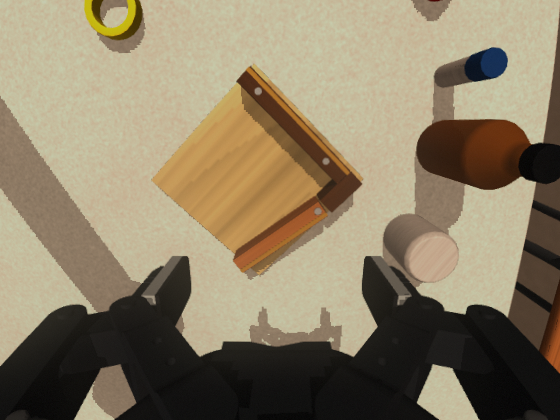

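Run:
```python
from h import *
px=cv2.imread("pics/w2.png"); d=pickle.load(open("pics/w2.png.pkl","rb"));t=pickle.load(open("pics/t1.png.pkl","rb"));s=pickle.load(open("pics/s1.png.pkl","rb"))
cv2.imwrite("pics/c5.png",cv2.resize(px[55:285,140:370],(690,690)[:0] or None,fx=3.4,fy=2.6,interpolation=cv2.INTER_CUBIC) if 0 else cv2.resize(px[60:210,225:375],(600,600),interpolation=cv2.INTER_CUBIC))
cv2.imwrite("pics/c6.png",cv2.resize(px[150:300,140:290],(600,600),interpolation=cv2.INTER_CUBIC))
for n,uv,z in (("honeyTopcap",(541,162),.17),("candletop",(431,256),.082),): print(n,atz(d,uv,z))
from plant import *
for n in ("honey","candle","glue","toy","mug","tape"):
    for c,cd in (("top",t),("side",s)):
        o=place_of(c,n); print(n,c,[ (q["score"],atz(cd,q["xy"],0).round(3)[:2]) for q in o[:2]])
```

```text
honeyTopcap [ 0.7890799  -0.09592088  0.17      ]
candletop [ 0.7544914  -0.21700063  0.082     ]
honey top [(0.8, array([ 0.806, -0.094]))]
honey side [(0.91, array([ 0.795, -0.087]))]
candle top [(0.94, array([ 0.763, -0.229]))]
candle side [(0.69, array([ 0.759, -0.217]))]
glue top [(0.67, array([ 0.79 , -0.006]))]
glue side [(0.61, array([ 0.791, -0.004]))]
toy top [(0.63, array([0.772, 0.108]))]
toy side [(0.59, array([0.766, 0.104]))]
mug top [(0.94, array([0.754, 0.257]))]
mug side [(0.72, array([0.519, 0.266])), (0.57, array([0.753, 0.249]))]
tape top [(0.75, array([0.391, 0.079]))]
tape side [(0.68, array([0.396, 0.081]))]
```

View pics/c5.png

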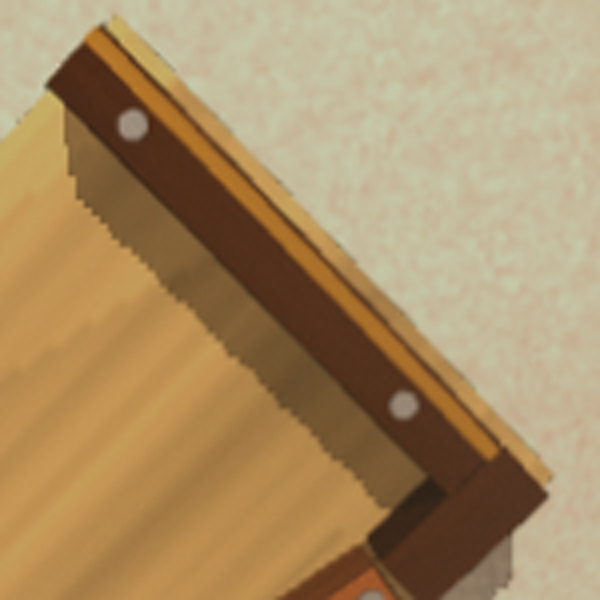

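View pics/c6.png

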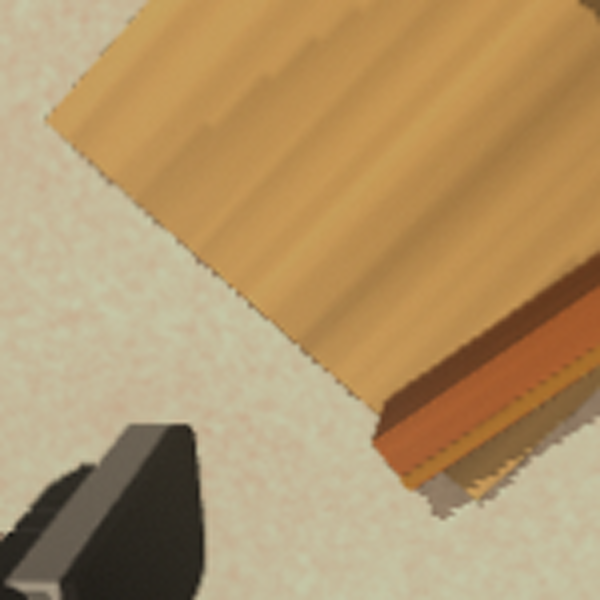

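Run:
```python
from h import *
d=pickle.load(open("pics/w2.png.pkl","rb"))
a=np.array(crop([(443,492),(48,87),(97,27),(370,540),(113,15),(552,475)],(225,60),4)).T
b=np.array(crop([(47,118),(480,500)],(140,150),4)).T
L=[(0,0,48),(165,0,48),(165,-22,48),(0,29,48),(170,-30,12),(-30,-30,12),(170,170,12),(-30,170,12)]
f,r=fit([(d,L,np.vstack([a,b]))],[ 0.6467,-0.133,2.3137]); print(f,r.round(1).tolist())
e=np.array(crop([(375,440)],(140,150),4)).T[0]
P=atz(d,e,.048); dd=P[:2]-f[:2]; c,s=np.cos(f[2]),np.sin(f[2]); l=np.array([c*dd[0]+s*dd[1],-s*dd[0]+c*dd[1]])*1000
print("free end local",l,"ang",np.arctan2(l[0],l[1]-30),np.hypot(l[0],l[1]-30))
```

```text
[ 0.64734624 -0.13234385  2.32124106] [[1.1, 0.9], [-1.5, -0.9], [-0.1, -1.1], [1.8, 5.6], [0.2, -0.5], [0.4, -0.3], [-1.1, 1.0], [-0.8, 0.5]]
free end local [ 21.10130249 161.0835665 ] ang 0.15960671264172333 132.77110518510634
```

Run:
```python
from h import *
from plant import *
print(toolmove((.5115,.2676,.2),2.537-np.pi/4,observe()))
```

```text
(array([394.7, -81.8,  50.3]), array([-0.    , -0.    , -0.2237]))
```

send_rows --increments '[{"claw": -1,"translation": [44,-9,5],"twist": [0,0,-0.025]},{"claw": -1,"translation": [88,-18,11],"twist": [0,0,-0.05]},{"claw": -1,"translation": [132,-27,17],"twist": [0,0,-0.075]},{"claw": -1,"translation": [176,-36,22],"twist": [0,0,-0.1]},{"claw": -1,"translation": [220,-45,28],"twist": [0,0,-0.125]},{"claw": -1,"translation": [264,-54,34],"twist": [0,0,-0.15]},{"claw": -1,"translation": [308,-63,39],"twist": [0,0,-0.175]},{"claw": -1,"translation": [352,-72,45],"twist": [0,0,-0.2]},{"claw": -1,"translation": [394.7,-81.8,50.3],"twist": [0,0,-0.2237]},{"claw": -1,"translation": [394.7,-81.8,50.3],"twist": [0,0,-0.2237]},{"claw": -1,"translation": [394.7,-81.8,50.3],"twist": [0,0,-0.2237]},{"claw": -1,"translation": [394.7,-81.8,50.3],"twist": [0,0,-0.2237]}]'

```text
time_s: 4.35
ee_pos: [0.5118, 0.2669, 0.2002]
tool_rot: [0.641, 0.768, 0.0, 0.0]
force: [-0.0, 0.1, 1.3]
opening: 0.997
```

Run:
```python
from h import *
from plant import *
d,px=snap("wrist","pics/w3.png")
img=px.copy()
p=[0.581,.2804,2.537]
draw(img,d,sqpts(p),(0,0,255)); 
q=np.array([(1,-1)])/2**.5; 
H=[(50+a*31/2**.5+b*9/2**.5,50-a*31/2**.5+b*9/2**.5,56) for a,b in ((-1,-1),(1,-1),(1,1),(-1,1))]
draw(img,d,tw(p,H),(0,255,0))
cv2.imwrite("pics/w3o.png",img)
for t in ("square","square_handle"): print(t,place_of("wrist",t))
st=observe(); print(st["time_s"],st["ee_pos"])
```

```text
square [{'xy': [338.0, 187.4], 'score': 0.72}, {'xy': [73.9, 159.7], 'score': 0.64}]
square_handle [{'xy': [279.9, 192.0], 'score': 0.87}, {'xy': [112.3, 157.5], 'score': 0.78}]
4.5 [0.51195657 0.26654963 0.20025261]
```

View pics/w3o.png

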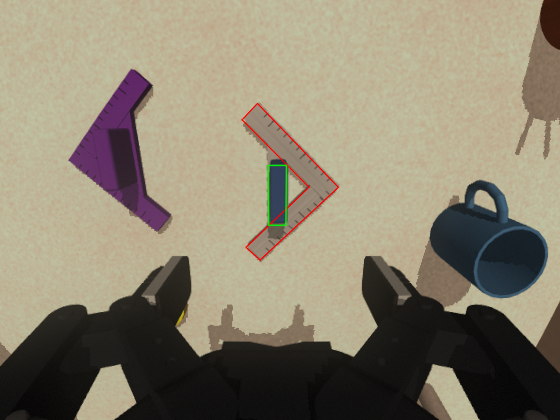

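The overlay fits the steel square: heel at (338,187), blue handle at about (278,195). The purple one is at the left, heel at (73,160). Going down to grip.

Run:
```python
from h import *
from plant import *
st=observe()
print(toolmove((.5114,.2676,.0215),2.537-np.pi/4,st))
print(toolmove((.5114,.2676,.0215),2.537-np.pi/4,dict(st)),st["force"])
```

```text
(array([  1.1,  -0.4, 178.8]), array([ 0.0003,  0.0001, -0.0019]))
(array([  1.1,  -0.4, 178.8]), array([ 0.0003,  0.0001, -0.0019])) [-0.07434869  0.19058174  0.00962427]
```

send_rows --increments '[{"claw": -1,"translation": [1,0,40],"twist": [0,0,0]},{"claw": -1,"translation": [1,0,80],"twist": [0,0,0]},{"claw": -1,"translation": [1,0,120],"twist": [0,0,0]},{"claw": -1,"translation": [1,0,150],"twist": [0,0,0]},{"claw": -1,"translation": [1,0,170],"twist": [0,0,0]},{"claw": -1,"translation": [1,0,178.5],"twist": [0,0,0]},{"claw": -1,"translation": [1,0,178.5],"twist": [0,0,0]},{"claw": 1,"translation": [1,0,178.5],"twist": [0,0,0]},{"claw": 1,"translation": [1,0,178.5],"twist": [0,0,0]},{"claw": 1,"translation": [1,0,178.5],"twist": [0,0,0]},{"claw": 1,"translation": [1,0,178.5],"twist": [0,0,0]},{"claw": 1,"translation": [1,0,178.5],"twist": [0,0,0]},{"claw": 1,"translation": [1,0,178.5],"twist": [0,0,0]},{"claw": 1,"translation": [1,0,178.5],"twist": [0,0,0]},{"claw": 1,"translation": [1,0,178.5],"twist": [0,0,0]},{"claw": 1,"translation": [1,0,178.5],"twist": [0,0,0]},{"claw": 1,"translation": [1,0,178.5],"twist": [0,0,0]}]'

```text
time_s: 6.2
ee_pos: [0.5118, 0.2688, 0.0222]
tool_rot: [0.64, 0.768, 0.001, 0.0]
force: [-0.0, 0.2, 6.4]
opening: 0.202
```

Run:
```python
from h import *
from plant import *
d,px=snap("wrist","pics/w4.png")
st=observe(); print({k:np.round(v,4) for k,v in st.items()})
```

```text
{'time_s': np.float64(6.25), 'qpos': array([0.2788, 0.6539, 1.49  , 0.    , 0.9964, 0.0981]), 'qvel': array([ 0.0006,  0.0003, -0.0004, -0.0009,  0.0019, -0.0014]), 'effort': array([ 3.60000e-03, -4.86016e+01, -1.50344e+01,  6.00000e-04,
       -7.45000e-02,  2.40000e-03]), 'ee_pos': array([0.5117, 0.2687, 0.0222]), 'tool_rot': array([6.404e-01, 7.680e-01, 6.000e-04, 4.000e-04]), 'force': array([-0.9088, -0.2673,  6.0698]), 'ft_torque': array([-0.0338,  0.0612,  0.0191]), 'opening': np.float64(0.2003)}
```

View pics/w4.png

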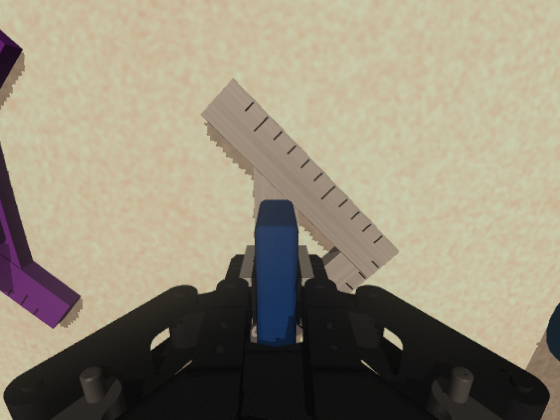

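Run:
```python
from h import *
from plant import *
d=pickle.load(open("pics/w4.png.pkl","rb")); px=cv2.imread("pics/w4.png")
for dz in (0,.002):
    L=[SQ["heel"],SQ["xo"],SQ["xi"]]; uv=np.array([(398,250),(234,80),(202,115)],float)
    p,r=fit([(d,L,uv)],[.58,.28,2.537],dz); print(p,r.round(1).tolist(),tw(p,(50,50,40)))
img=px.copy(); draw(img,d,sqpts([.581,.2804,2.537]),(0,0,255)); draw(img,d,sqpts(p,.012),(0,255,0))
cv2.imwrite("pics/w4o.png",img)
st=observe(); Rm=R.from_quat(st["tool_rot"]).as_matrix(); print(np.arctan2(Rm[1,0],Rm[0,0])+np.pi/4, st["ee_pos"])
```

```text
[0.58102163 0.28111927 2.53650811] [[1.6, 2.1], [-0.2, -1.0], [-0.7, 0.2]] [[0.51145735 0.26843815 0.04      ]]
[0.58094758 0.28037088 2.53062005] [[2.4, 4.7], [-0.0, -1.2], [-1.2, 0.2]] [[0.51130984 0.26809957 0.04      ]]
2.5368885496554094 [0.51174809 0.26874439 0.02216748]
```

View pics/w4o.png

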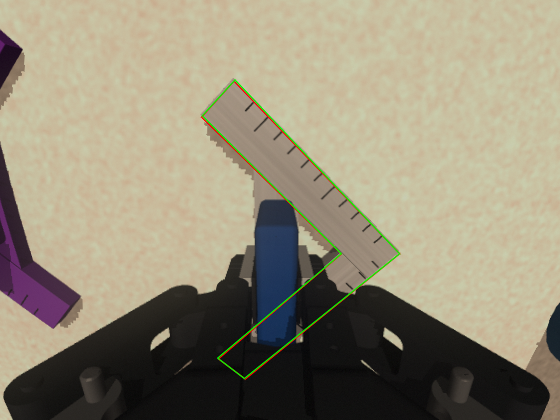

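Run:
```python
from h import *
from plant import *
f=[.647,-.1325,2.317]
P=tw(f,(80,64,0))[0]; P[2]=.13; st=observe()
print(P,toolmove(P,f[2]-np.pi/4,st))
```

```text
[ 0.54569815 -0.11720509  0.13      ] (array([-385.7,  -35.8, -107.9]), array([ 0.0013, -0.0003,  0.2199]))
```

send_rows --increments '[{"claw": 1,"translation": [0,0,-15],"twist": [0,0,0]},{"claw": 1,"translation": [0,0,-40],"twist": [0,0,0]},{"claw": 1,"translation": [0,0,-70],"twist": [0,0,0]},{"claw": 1,"translation": [-15,-1,-98],"twist": [0,0,0.01]},{"claw": 1,"translation": [-45,-4,-108],"twist": [0,0,0.025]},{"claw": 1,"translation": [-80,-7,-108],"twist": [0,0,0.045]},{"claw": 1,"translation": [-115,-11,-108],"twist": [0,0,0.065]},{"claw": 1,"translation": [-150,-14,-108],"twist": [0,0,0.085]},{"claw": 1,"translation": [-185,-17,-108],"twist": [0,0,0.105]},{"claw": 1,"translation": [-220,-20,-108],"twist": [0,0,0.125]},{"claw": 1,"translation": [-255,-24,-108],"twist": [0,0,0.145]},{"claw": 1,"translation": [-290,-27,-108],"twist": [0,0,0.165]},{"claw": 1,"translation": [-325,-30,-108],"twist": [0,0,0.185]},{"claw": 1,"translation": [-355,-33,-108],"twist": [0,0,0.205]},{"claw": 1,"translation": [-377,-35,-108],"twist": [0,0,0.22]},{"claw": 1,"translation": [-385.7,-35.8,-108],"twist": [0,0,0.22]},{"claw": 1,"translation": [-385.7,-35.8,-108],"twist": [0,0,0.22]},{"claw": 1,"translation": [-385.7,-35.8,-108],"twist": [0,0,0.22]},{"claw": 1,"translation": [-385.7,-35.8,-108],"twist": [0,0,0.22]}]'

```text
time_s: 8.15
ee_pos: [0.5453, -0.116, 0.1295]
tool_rot: [0.72, 0.694, 0.0, -0.0]
force: [0.5, 0.6, -3.1]
opening: 0.204
```

```bash
cat >> h.py <<'E'
F=[.647,-.1325,2.317]
def loc(P):
    c,s=np.cos(F[2]),np.sin(F[2]); dx,dy=P[0]-F[0],P[1]-F[1]
    return np.array([c*dx+s*dy,-s*dx+c*dy])*1000
def state():
    from plant import observe
    st=observe(); Rm=R.from_quat(st["tool_rot"]).as_matrix(); fo=st["force"]; c,s=np.cos(F[2]),np.sin(F[2])
    ya=np.arctan2(Rm[1,0],Rm[0,0])+np.pi/4
    # implied square pose: handle at TCP
    p=[st["ee_pos"][0],st["ee_pos"][1],ya]; h=tw(p,(-50,-50,0))[0]; p=[h[0],h[1],ya]
    print("t",round(float(st["time_s"]),2),"z",st["ee_pos"][2].round(4),"heel local",loc(h).round(1),"yaw-F",round(ya-F[2],4),"tilt",Rm[:2,2].round(4),"force local",np.round([c*fo[0]+s*fo[1],-s*fo[0]+c*fo[1],fo[2]],1),"tq",st["ft_torque"].round(2),"open",round(float(st["opening"]),3))
    return st,p
E
python3 - <<'E'
from h import *
st,p=state()
t,pt=snap("top","pics/t2.png"); d,pw=snap("wrist","pics/w5.png")
z=st["ee_pos"][2]-.0222
for c,px,n in ((t,pt,"t2o"),(d,pw,"w5o")):
    draw(px,c,sqpts(p,z+.012),(0,0,255)); draw(px,c,tw(F,[(0,0,48),(165,0,48),(165,-22,48),(0,-22,48)]),(0,255,0)); 
    if n=="t2o": px=cv2.resize(px[140:280,230:420],None,fx=4,fy=4)
    cv2.imwrite(f"pics/{n}.png",px)
E
```

```text
t 8.15 z 0.1295 heel local [31.2 13.4] yaw-F 0.0014 tilt [-0.0004  0.0005] force local [ 0.2 -0.8 -3.1] tq [-0.02  0.05 -0.02] open 0.204
```

View pics/t2o.png

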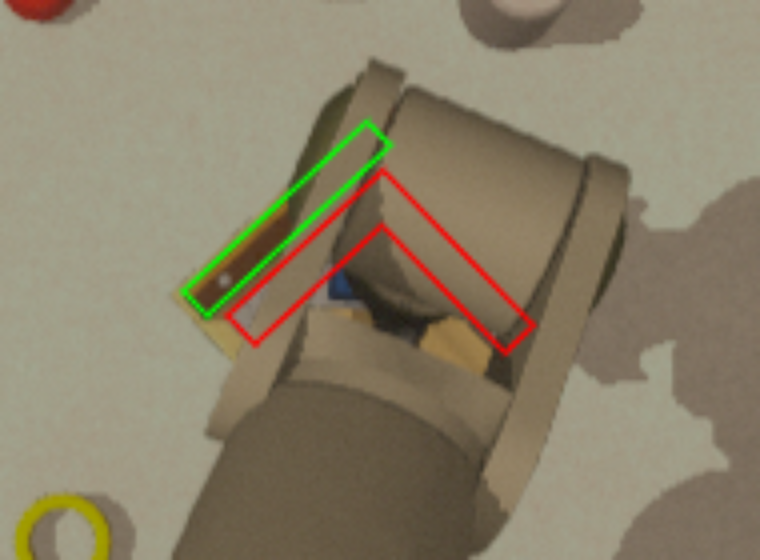

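View pics/w5o.png

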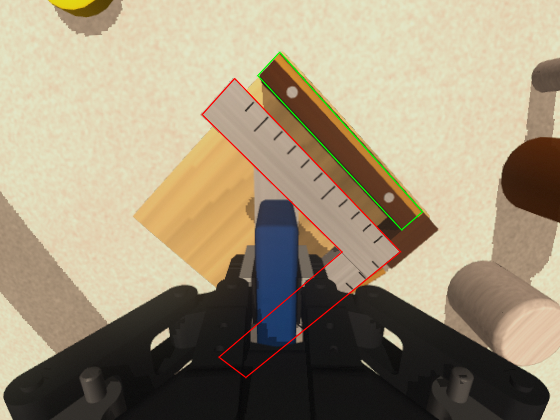

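send_rows --increments '[{"claw": 1,"translation": [0,0,25],"twist": [0,0,-0.001]},{"claw": 1,"translation": [0,0,50],"twist": [0,0,-0.001]},{"claw": 1,"translation": [0,0,70],"twist": [0,0,-0.001]},{"claw": 1,"translation": [0,0,84],"twist": [0,0,-0.001]},{"claw": 1,"translation": [0,0,90],"twist": [0,0,-0.001]},{"claw": 1,"translation": [0,0,93.5],"twist": [0,0,-0.001]},{"claw": 1,"translation": [0,0,93.5],"twist": [0,0,-0.001]},{"claw": 1,"translation": [0,0,93.5],"twist": [0,0,-0.001]}]'

```text
time_s: 9.05
ee_pos: [0.5458, -0.1173, 0.0367]
tool_rot: [0.72, 0.694, 0.0, 0.001]
force: [0.2, 0.3, -2.0]
opening: 0.205
```

Run:
```python
from h import *
st,p=state()
t,pt=snap("side","pics/s2.png"); d,pw=snap("wrist","pics/w6.png")
z=st["ee_pos"][2]-.0222
draw(pw,d,sqpts(p,z+.012),(0,0,255)); draw(pw,d,tw(F,[(0,0,48),(165,0,48),(165,-22,48),(0,-22,48)]),(0,255,0)); cv2.imwrite("pics/w6o.png",pw)
cv2.imwrite("pics/s2c.png",cv2.resize(pt[140:260,230:370],None,fx=5,fy=5,interpolation=cv2.INTER_CUBIC))
```

```text
t 9.05 z 0.0367 heel local [29.9 13.9] yaw-F 0.0011 tilt [ 0.0012 -0.0005] force local [ 0.1 -0.3 -2. ] tq [ 0.03  0.02 -0.02] open 0.205
```

View pics/w6o.png

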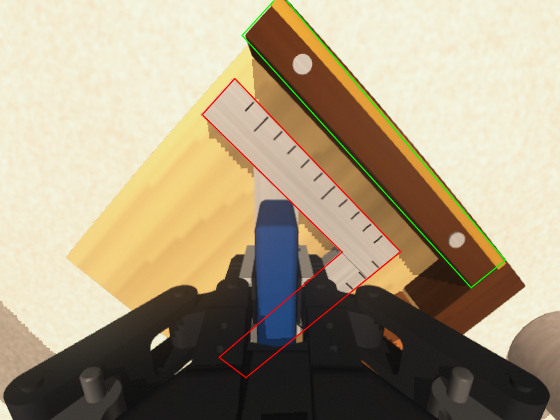

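View pics/s2c.png

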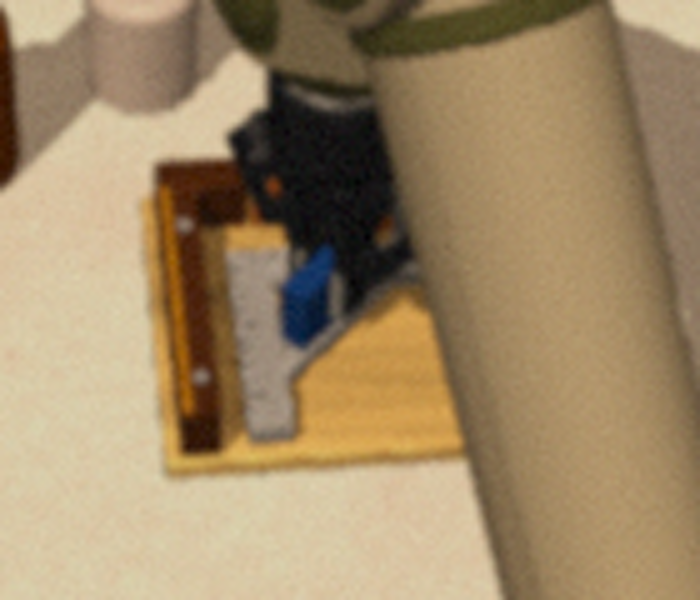

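send_rows --increments '[{"claw": 1,"translation": [-1.5,3,0.5],"twist": [0,0,0]},{"claw": 1,"translation": [-3,7,1],"twist": [0,0,0]},{"claw": 1,"translation": [-5,11,1],"twist": [0,0,0]},{"claw": 1,"translation": [-7,15,1],"twist": [0,0,0]},{"claw": 1,"translation": [-9,19,1],"twist": [0,0,0]},{"claw": 1,"translation": [-10.5,22.5,1],"twist": [0,0,0]},{"claw": 1,"translation": [-11.3,25.5,1],"twist": [0,0,0]},{"claw": 1,"translation": [-11.3,25.5,1],"twist": [0,0,0]},{"claw": 1,"translation": [-11.3,25.5,1],"twist": [0,0,0]}]'

```text
time_s: 10.05
ee_pos: [0.5705, -0.1294, 0.0349]
tool_rot: [0.72, 0.693, 0.0, -0.0]
force: [-1.0, 0.4, -3.1]
opening: 0.202
```

Run:
```python
from h import *
st,p=state()
d,pw=snap("wrist","pics/w7.png")
z=st["ee_pos"][2]-.0222
draw(pw,d,sqpts(p,z+.012),(0,0,255)); draw(pw,d,tw(F,[(0,0,48),(165,0,48),(165,-22,48),(0,-22,48)]),(0,255,0)); cv2.imwrite("pics/w7o.png",pw)
```

```text
t 10.05 z 0.0349 heel local [4.3 4. ] yaw-F 0.001 tilt [-0.0001  0.0002] force local [ 1.   0.5 -3.1] tq [ 0.23  0.15 -0.11] open 0.202
```

View pics/w7o.png

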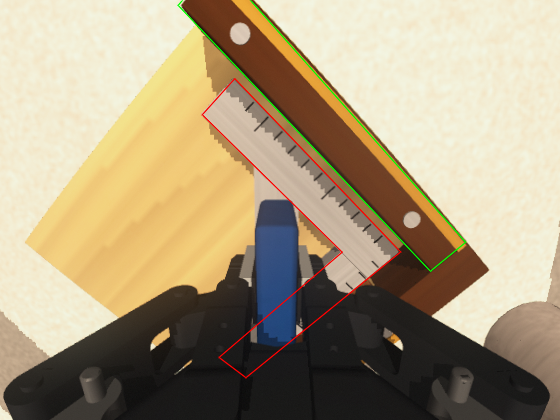

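send_rows --increments '[{"claw": 1,"translation": [0,1.5,0],"twist": [0,0,0]},{"claw": 1,"translation": [-0.1,3,0],"twist": [0,0,0]},{"claw": 1,"translation": [-0.2,4.5,0],"twist": [0,0,0]},{"claw": 1,"translation": [-0.2,5,0],"twist": [0,0,0]},{"claw": 1,"translation": [-0.2,5,0],"twist": [0,0,0]}]'

```text
time_s: 10.6
ee_pos: [0.5755, -0.1299, 0.035]
tool_rot: [0.721, 0.693, -0.0, -0.0]
force: [-1.7, 1.3, -2.7]
opening: 0.201
```

```bash
python3 -c "
from h import *
state()"
```

```text
t 10.6 z 0.035 heel local [0.5 0.7] yaw-F 0.0009 tilt [-0.0001  0.0001] force local [ 2.1  0.4 -2.7] tq [ 0.22  0.41 -0.28] open 0.201
```

send_rows --increments '[{"claw": 1,"translation": [-0.4,0.4,0],"twist": [0,0,0]},{"claw": 1,"translation": [-0.7,0.7,0],"twist": [0,0,0]},{"claw": 1,"translation": [-1,1,0],"twist": [0,0,0]},{"claw": 1,"translation": [-1,1,0],"twist": [0,0,0]}]'

```text
time_s: 11.0
ee_pos: [0.5765, -0.131, 0.035]
tool_rot: [0.721, 0.693, 0.0, 0.0]
force: [-2.6, 1.2, -2.8]
opening: 0.201
```

```bash
python3 -c "
from h import *
state()"
```

```text
t 11.0 z 0.035 heel local [-1.   0.7] yaw-F 0.0009 tilt [ 0. -0.] force local [ 2.7  1.1 -2.8] tq [ 0.24  0.43 -0.25] open 0.201
```

Not at the post yet. I'll continue in -x with small steps.

send_rows --increments '[{"claw": 1,"translation": [-0.4,0.4,0],"twist": [0,0,0]},{"claw": 1,"translation": [-0.8,0.8,0],"twist": [0,0,0]},{"claw": 1,"translation": [-0.8,0.8,0],"twist": [0,0,0]}]'

```text
time_s: 11.3
ee_pos: [0.5766, -0.1313, 0.035]
tool_rot: [0.72, 0.694, -0.0, -0.001]
force: [-5.4, 3.3, 0.1]
opening: 0.201
```

Run:
```python
from h import *
st,p=state()
d,pw=snap("wrist","pics/w8.png"); cv2.imwrite("pics/w8c.png",cv2.resize(pw[190:350,340:500],(640,640)[:2],interpolation=cv2.INTER_CUBIC)[:600])
```

```text
t 11.3 z 0.035 heel local [-1.3  0.8] yaw-F 0.0013 tilt [-0.0016  0.0009] force local [6.1 1.7 0.1] tq [ 0.54  0.87 -0.12] open 0.201
```

View pics/w8c.png

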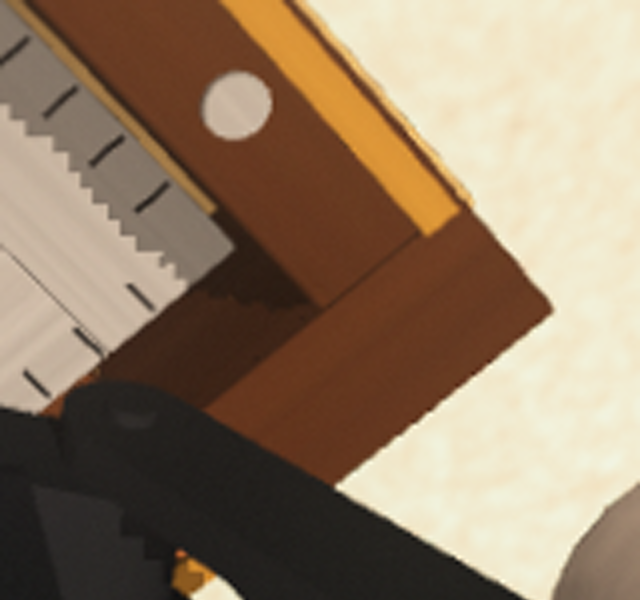

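View pics/w8.png

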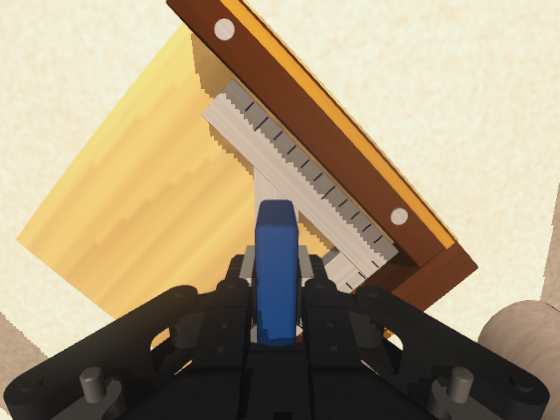

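The square touches the post (6 N in x). A thin strip of board still shows between the leg and the fixed rail, so I'm moving in -y now.

send_rows --increments '[{"claw": 1,"translation": [0.5,0.5,0],"twist": [0,0,0]},{"claw": 1,"translation": [1,1,0],"twist": [0,0,0]},{"claw": 1,"translation": [1.4,1.4,0],"twist": [0,0,0]},{"claw": 1,"translation": [1.4,1.4,0],"twist": [0,0,0]}]'

```text
time_s: 11.75
ee_pos: [0.5779, -0.1301, 0.0347]
tool_rot: [0.72, 0.694, -0.001, -0.001]
force: [-5.9, 1.0, -2.5]
opening: 0.201
```

```bash
python3 -c "
from h import *
state()"
```

```text
t 11.75 z 0.0347 heel local [-1.3 -0.9] yaw-F 0.0012 tilt [-0.0022  0.0007] force local [ 4.7  3.6 -2.5] tq [ 0.39  0.87 -0.18] open 0.201
```

send_rows --increments '[{"claw": 1,"translation": [0.4,0.4,0],"twist": [0,0,0]},{"claw": 1,"translation": [0.7,0.7,0],"twist": [0,0,0]},{"claw": 1,"translation": [0.7,0.7,0],"twist": [0,0,0]},{"claw": 1,"translation": [0.7,0.7,0],"twist": [0,0,0]}]'

```text
time_s: 12.15
ee_pos: [0.578, -0.1301, 0.0347]
tool_rot: [0.72, 0.694, -0.001, -0.001]
force: [-9.3, -0.8, -1.1]
opening: 0.199
```

Run:
```python
from h import *
st,p=state()
d,pw=snap("wrist","pics/w9.png"); cv2.imwrite("pics/w9c.png",cv2.resize(pw[60:270,200:480],(800,600),interpolation=cv2.INTER_CUBIC))
```

```text
t 12.15 z 0.0347 heel local [-1.3 -1.1] yaw-F 0.0014 tilt [-0.0035 -0.0002] force local [ 5.7  7.4 -1.1] tq [-0.13  1.39 -0.01] open 0.199
```

View pics/w9c.png

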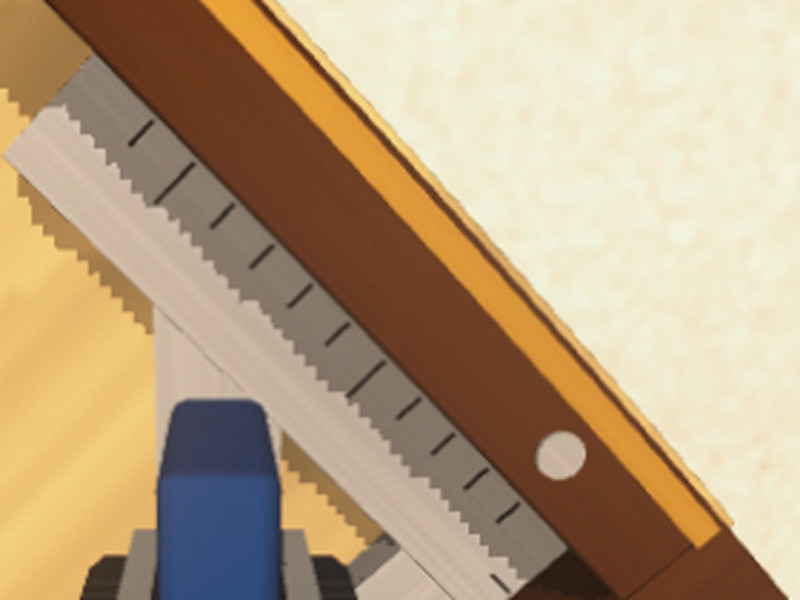

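send_rows --increments '[{"claw": 1,"translation": [-0.4,0.4,0],"twist": [0,0,0]},{"claw": 1,"translation": [-0.4,0.4,0],"twist": [0,0,0]},{"claw": 1,"translation": [-0.4,0.4,0],"twist": [0,0,0]},{"claw": 1,"translation": [-0.4,0.4,0],"twist": [0,0,0]}]'

```text
time_s: 12.6
ee_pos: [0.578, -0.13, 0.0347]
tool_rot: [0.72, 0.694, -0.001, -0.002]
force: [-10.0, 0.3, 0.5]
opening: 0.202
```

Run:
```python
from h import *
st,p=state()
d,pw=snap("wrist","pics/w10.png"); s,ps=snap("side","pics/s3.png"); t,pt=snap("top","pics/t3.png")
cv2.imwrite("pics/s3c.png",cv2.resize(ps[150:250,240:365],None,fx=5,fy=5,interpolation=cv2.INTER_CUBIC))
cv2.imwrite("pics/t3c.png",cv2.resize(pt[150:270,260:390],None,fx=5,fy=5,interpolation=cv2.INTER_CUBIC))
cv2.imwrite("pics/w10c.png",cv2.resize(pw[200:330,330:500],(785,600),interpolation=cv2.INTER_CUBIC))
```

```text
t 12.6 z 0.0347 heel local [-1.3 -1.1] yaw-F 0.0015 tilt [-0.0044  0.0005] force local [7.  7.1 0.5] tq [ 0.11  1.73 -0.1 ] open 0.202
```

View pics/s3c.png

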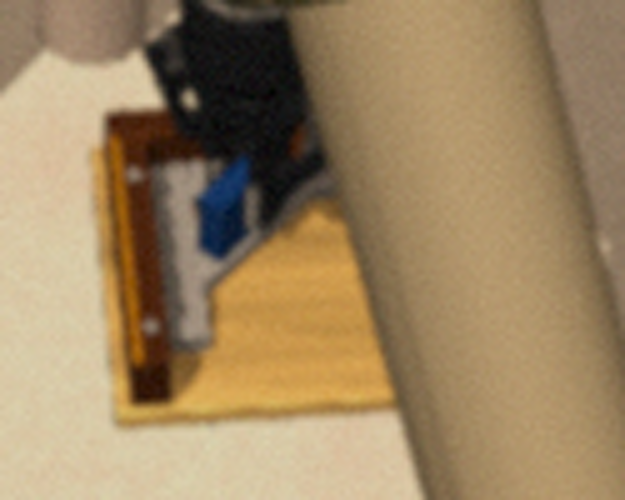

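View pics/t3c.png

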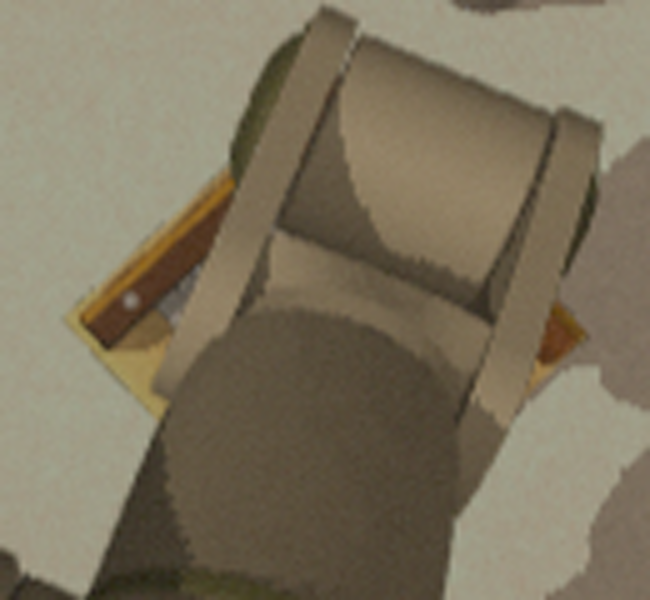

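View pics/w10c.png

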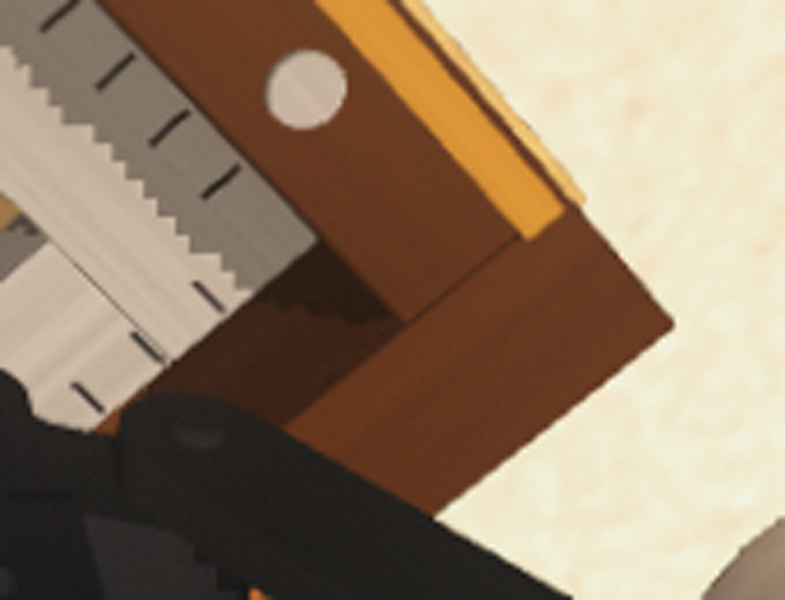

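Run:
```python
from h import *
st,p=state()
t=pickle.load(open("pics/t3.png.pkl","rb")); img=cv2.imread("pics/t3.png")
s=8; u0,v0=350,195
big=cv2.resize(img[v0:v0+50,u0:u0+50],None,fx=s,fy=s,interpolation=cv2.INTER_CUBIC)
out=[big]
F2=[p[0],p[1],F[2]]
for a,col in ((0,(0,255,0)),(.03,(255,255,0)),(-.03,(255,0,255))):
    c,s_=np.cos(-a),np.sin(-a)
    pts=[(c*x-s_*y,30+s_*x+c*y,48) for x,y in ((0,60),(0,135),(-22,135),(-22,60))]
    q=(proj(t,tw(F2,pts))-[u0,v0]+.5)*s-.5
    cv2.polylines(big,[np.round(q).astype(int)],True,col,1)
orig=cv2.resize(img[v0:v0+50,u0:u0+50],None,fx=s,fy=s,interpolation=cv2.INTER_CUBIC)
cv2.imwrite("pics/st.png",np.hstack([orig,big]))
from plant import *
print(place_of("top","swing_rail"),proj(t,tw(F2,(0,165,48))))
```

```text
t 12.75 z 0.0347 heel local [-1.3 -1.1] yaw-F 0.0015 tilt [-0.0044  0.0005] force local [7.4 7.8 0.8] tq [ 0.12  1.67 -0.08] open 0.202
[{'xy': [366.3, 224.2], 'score': 0.51}] [[371.47043817 220.99046883]]
```

View pics/st.png

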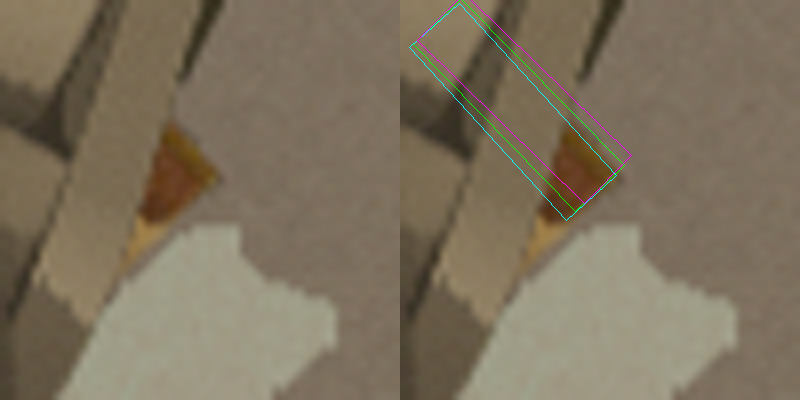

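Run:
```python
from h import *
st,p=state()
t=pickle.load(open("pics/t3.png.pkl","rb")); img=cv2.imread("pics/t1.png"); img3=cv2.imread("pics/t3.png")
s=8; u0,v0=350,195
F2=[p[0],p[1],F[2]]; o=[]
for im,a in ((img,.16),(img3,0)):
    b=cv2.resize(im[v0:v0+50,u0:u0+50],None,fx=s,fy=s,interpolation=cv2.INTER_CUBIC)
    c,s_=np.cos(-a),np.sin(-a)
    pts=[(c*x-s_*y,30+s_*x+c*y,48) for x,y in ((0,60),(0,135),(-22,135),(-22,60))]
    for FF,col in ((F2,(0,255,0)),(F,(255,0,255))):
        q=(proj(t,tw(FF,pts))-[u0,v0]+.5)*s-.5
        cv2.polylines(b,[np.round(q).astype(int)],True,col,1)
        q=(proj(t,tw(FF,BD))-[u0,v0]+.5)*s-.5
        cv2.polylines(b,[np.round(q).astype(int)],True,col,1)
    o.append(b)
cv2.imwrite("pics/st2.png",np.hstack(o))
```

```text
t 12.8 z 0.0347 heel local [-1.3 -1.1] yaw-F 0.0015 tilt [-0.0044  0.0005] force local [7.8 6.6 0.8] tq [ 0.1   1.7  -0.06] open 0.203
```

View pics/st2.png

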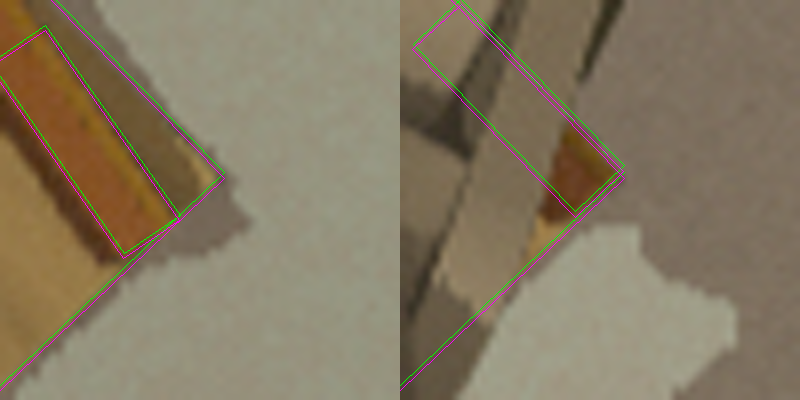

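Run:
```python
from h import *
from plant import close_job
state(); print(close_job())
```

```text
t 12.8 z 0.0347 heel local [-1.3 -1.1] yaw-F 0.0015 tilt [-0.0044  0.0005] force local [7.8 6.6 0.8] tq [ 0.1   1.7  -0.06] open 0.203
the job is handed in; nothing more can be done
None
```

I picked up the steel square by its blue handle, set it down flat inside the frame, and pushed it against the post and then the fixed rail until it stopped moving. The job was handed in at 12.8 s, with the square still gripped and pressed home; it reports no verdict.

**Last checks**
- **Pressing force:** about 8 N along the frame's x and 7 N along its y. The position no longer changed when I pushed further, so both faces were in contact.
- **Height and flatness:** by the tool height, the underside sits about 0.5 mm above the board, and the tool is tilted about 0.004 rad.
- **Fit:** the wrist picture shows no gap along the fixed rail or at the post.
- **Swing rail:** in the top picture its free end agrees with square to about 0.01–0.02 rad. The arm hid most of that rail, so this check rests only on its visible outer corner.
- **Disagreement:** the square stopped about 1.3 mm (x) and 1.1 mm (y) past my camera estimate of the corner. That is within the roughly 2 mm calibration, so I took the contact as the true corner.
- **Other objects:** the arm stayed clear of the bystanders on its planned path. I did not re-check their positions at the end.

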